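# Clamp the glued planter riser and hold it

### The job

Stand the freshly glued cork-and-wood riser upright on the bed of the blue bench clamp, between the jaws and square to them so that its cork-wood joint will be pressed shut, and let go of it. Then pump the clamp's two orange levers, squeezing them together and letting them spring open again as often as it takes, until the orange sprung pad pins the riser against the fixed jaw and is itself pushed about half-way back into its holder, never all the way, which would crush the cork. Finish still holding the levers squeezed like that, and leave the planter, jar, coaster and remote where they are.

Things in the scene. Friction and masses are not known exactly. Their poses are not given: they have to be found in the camera images.
- clamp: Blue and black bench clamp, fixed. Origin on the bench; +x runs along it from levers to fixed jaw, z up. Black base x = -107 to +128 mm, 90 mm wide, 20 mm thick; its top is the bed. Blue housing 60 x 52 mm, top 120 mm above the bench, centred at x = -65. A 14 mm steel rod (axis 52 mm up) slides through it along x, tail to x = -169; on its front a blue holder 20 x 36 x 44 mm carries the orange pad.
- lever_mid (a point): Midpoint between the levers' two orange grip rolls, 155 mm above the bench; axes as the clamp. Rolls: 16 mm thick, 36 mm long along clamp y, one 21 mm to +x, one 21 mm to -x (58 mm over both). They swing on pins 50 mm lower, are geared together and close equally on this point to 36 mm over both; springs reopen them. Pinch from above, fingers closing along clamp x.
- lever (a joint): How far the levers are squeezed: 0 open (58 mm over the rolls) to 0.22 rad fully squeezed (36 mm over the rolls). About 2 to 3 N on each roll against the springs, 5 to 6 N while the rod moves, up to about 18 N each when the pad presses hard.
- rod (a joint): Advance of rod, holder and pad towards the fixed jaw, m, 0 to 0.07; starts at 0 to 0.024. Gap from pad face to fixed jaw: 0.086 - rod + pad. A full squeeze drives the ratchet 14 mm, of which up to 6 mm (one tooth) may be idle: 8 to 14 mm per pump, mostly 12. Opening the levers leaves the rod where it is, but it holds by only about 5 N of friction and eases back under more.
- pad (a joint): How far the sprung pad is pushed back into its holder, m: 0 free, 0.014 bottomed (crushes the cork). 1.5 N per mm, so half-way (0.007) is 10.5 N. When free, 14 mm of pin shows between pad and holder: 7 mm white next to the holder, 7 mm red next to the pad. Half-way, the white has just gone in.
- pad_face (a point): Centre of the orange pad's face (34 wide x 40 mm high, its centre 52 mm above the bench). Axes as clamp; faces +x.
- jaw_face (a point): On the face of the fixed jaw (blue, 60 mm wide, top 88 mm above the bench, 22 mm thick), 50 mm above the bench, on the clamp's centre line. Axes as clamp; the face looks to -x.
- bed (a point): Point on top of the bed, 20 mm above the bench, on the centre line, 29 mm in front of the fixed jaw's face. A good middle for the riser. Axes as clamp.
- riser: Loose riser block, 36 (x) x 50 (y) x 56 mm (z), 0.1 kg: dark wood layer 20 mm thick on its -x side, cork layer 16 mm on its +x side, glued. Origin: centre of its underside; z up. On the clamp its x must lie along the clamp's x, either way round; so hold it by its 50 mm width (along its y), clear of the jaws.
- riser_mid (a point): Centre of the riser block, 28 mm above its underside; axes as riser.
- planter: White ceramic cloud-shaped planter, about 66 x 143 mm, 90 mm high with its plant. Bystander. Origin: centre of underside.
- jar: Cork-topped glass jar, 72 mm across, 110 mm high. Bystander. Origin: centre of underside.
- coaster: Round aluminium coaster, 96 mm across, 7 mm thick. Bystander. Origin: centre of underside.
- remote: Black aircon remote, 150 x 44 x 18 mm, long side along its x. Bystander. Origin: centre of underside.
- fixed_jaw: The fixed jaw as a solid: 22 x 60 x 68 mm, standing on the bed. Origin: centre line, at the foot of its pressing face (20 mm above the bench); axes as clamp.
There are look-alikes about, which are no part of the job. Several things look just like the riser: the one meant starts farthest to the robot's right.

How it is judged:
By the outcome, as a careful person would: the job done as asked, in the order asked, and still so for the second after the job is handed in, while the arm keeps its last pose, push and grip.
It also fails if it takes over 59 s, if anything falls off the work surface, if the arm or the gripper's body presses on something with over 40 N, if the wrist force passes 120 N, or if a joint passes its speed limit or range.

### The arm

A 6-joint arm with a two-finger parallel gripper is mounted at the origin on the work surface. World frame = base frame: x ahead of the robot, y to its left, z up, the work surface at z = 0. Lengths are in m, angles in rad, forces in N, time in s.
With the tool pointing down it reaches from about 0.3 to 0.775 m from the base axis. Payload 14.6 kg.
Tool frame: the origin (TCP) lies on the centre line of the jaws, within the pads' length; the fingertips stand ctrl.tcp_to_tips ahead of it and the grasp point (between the pads) lies 2 mm behind it (ctrl.tcp_to_tips is the distance from the TCP to the fingertips, in m); z points along the fingers, y is the line along which they close (so a half turn about z gives the same grasp; the last joint's range is limited). The gripper opens to 94 mm and grips with 3 to 60 N. Pads are 16 mm wide; open, the fingers measure 119 mm over their backs; the gripper's body (75 mm by 177 mm) begins 78 mm behind the grasp point.
Start: joints at [-1.175, 0.3, 1.521, -0, 1.321, -0.067], TCP at [0.246, -0.492, 0.222] pointing down, gripper open.
Joint ranges: [-3.03, 3.03], [-0.79, 2.21], [0.23, 2.52], [-1.04, 4.18], [0, 3.07], [-2.55, 2.55]. Speed limits (rad/s): [2.22, 2.22, 2.57, 3.14, 3.14, 3.14].

### API

Orientations are given as [roll, pitch, yaw] about the fixed x, y, z axes, in that order (R = Rz(yaw) Ry(pitch) Rx(roll)).
In Python, from station import telemetry, viewer, hand_in, ctrl gives the robot as it stands.
- The arm moves only by the tool step_arm, never from a script. Its argument "plan" is a list of rows, each an object of numbers: "dx", "dy", "dz": the shift along the tool's x, y, z scaled (see below); "rx", "ry", "rz": the turn, a rotation vector about the tool's x, y, z scaled (see below); "claw": the closure, from 0 (fully open) to 1 (shut). In form: [{"dx": .., "dy": .., "dz": .., "rx": .., "ry": .., "rz": .., "claw": ..}, ...]. A call has 1 to 10 rows; each row shifts and turns the commanded pose from where the row before left it, along the tool's axes as they then stand; what a row does not reach is not made up. The controller multiplies each number of a shift by 0.1 m and each number of a turn by 90 degrees. A row lasts 1/10 s, in which the tool goes at most 50 mm and 8.59 degrees, less where a joint would pass 70% of its speed; a pose out of reach is approached as far as the arm can. A call with a number of a shift or a turn outside -1 to 1 is refused whole. A call with a gripper value outside its range is refused whole. The fingers move at their own pace and stop on an object; "grip_force" is the grip in N (left out, the last holds). Time passes only in rows, so rows that do not move let the fingers close. It gives the time, the measured TCP pose, the force, the opening and the grip force at its end, in the units of the state.
- telemetry.get_obs(): the state, without advancing time (a new reading comes with each control period).
- viewer.camera(name): name is "scene" or "top"; returns a dict with "img" (384x512x3 uint8, red, green, blue), "z_map" (384x512 float32, m along the optical axis (not along the pixel's ray), 0 where there is no reading), "fx", "fy", "cx", "cy" (pixels), "dist" ([k1, k2, p1, p2, k3] as OpenCV has them; the pictures are not rectified), "R" (3x3) and "t" (3): a world point X has camera coordinates R X + t. Camera axes: x right, y down, z forward; pixel columns grow to the right and rows downward; lengths in m; the calibration is good to about 2 mm. A picture is of the moment at which its call begins.
- hand_in(): hands the job in; it is judged then, once.
Trained networks look in a picture, given as the dict that the camera call returned (one of the last four; its "shot" number tells which), for a name from the list of things; names that differ only in an ending like _2 or _b are one class to them, and where a whole thing is asked for, a point or a joint stands for the part that bears it (a point fixed in the world has none). Each returns a list of dicts, best first, with "score" (0 to 1); they miss things now and then, are a little off and sometimes report something else, mostly with a low value. They report only what shows in the picture. A call takes as long as a camera call. They do not tell look-alikes from the thing itself.
- viewer.recognise(target, picture): "rect" ([left, top, right, bottom] in pixels, round what is visible of it).
The state is a dict: "time_s": time; "qpos": joint angles; "joint_vel": joint speeds; "tau": joint torques, N m; "ee_pos": TCP position; "eef_rot": TCP orientation; "force": force on the tool from outside, world axes, zero at the start; "moment": the same for the moment, N m; "grip_width": finger opening in m; "grip_force": force on a finger pad.
Only numpy, scipy, OpenCV 4.12 (cv2) and the standard library are available. Lean on these libraries where they do the work, as an engineer would, in place of code of your own. Each camera call takes 0.05 s, during which the arm holds its last target. There are 200 camera calls.

## Working session

There is one attempt and no reset: what is moved stays moved. The work goes in short steps, Python scripts to look and compute and a tool call to move; the robot and the scene stay as the last step left them, time stands still between calls to the robot, and variables do not carry over. Pictures are saved under pics/ and viewed, at most 10 in all, crops included, and the job is handed in when it is done.

Besides the shell and the picture viewer there is one more tool, called after "Request:" as name(argument=value, ...), one argument or row to a line, values as JSON. step_arm: Moves the arm, as the interface text tells. Shifts and turns lie within -1 to 1; 1 stands for 0.1 m of shift or 90 degrees of turn. Its arguments: {"type":"object","properties":{"plan":{"type":"array"},"grip_force":{"type":"number"}},"required":["plan"]}

```bash
mkdir -p pics
cat > h.py <<'E'
import numpy as np, cv2
from station import telemetry, viewer, hand_in, ctrl
def world(p):
    # dense world points
    h,w=p["z_map"].shape
    u,v=np.meshgrid(np.arange(w),np.arange(h))
    K=np.array([[p["fx"],0,p["cx"]],[0,p["fy"],p["cy"]],[0,0,1.]])
    n=cv2.undistortPoints(np.stack([u,v],-1).reshape(-1,1,2).astype(float),K,np.array(p["dist"],float)).reshape(h,w,2)
    z=p["z_map"]; c=np.dstack([n[...,0]*z,n[...,1]*z,z])
    W=(c-np.array(p["t"]))@np.array(p["R"])
    W[z==0]=np.nan
    return W
def proj(p,X):
    K=np.array([[p["fx"],0,p["cx"]],[0,p["fy"],p["cy"]],[0,0,1.]])
    return cv2.projectPoints(np.array(X,float).reshape(-1,3),cv2.Rodrigues(np.array(p["R"],float))[0],np.array(p["t"],float),K,np.array(p["dist"],float))[0].reshape(-1,2)
def save(n,img): cv2.imwrite("pics/"+n,cv2.cvtColor(img,cv2.COLOR_RGB2BGR))
E
python3 - <<'E'
from h import *
s=viewer.camera("scene");t=viewer.camera("top")
save("both.png",cv2.resize(np.vstack([s["img"],t["img"]]),None,fx=.78,fy=.78))
np.savez("p0.npz",s=s["img"],t=t["img"],sw=world(s),tw=world(t))
for nm,p in(("s",s),("t",t)):
    W=world(p)
    print(nm,"cam",-np.array(p["R"]).T@p["t"])
    for k in ["clamp","riser","lever_mid","pad","fixed_jaw","planter","jar","coaster","remote"]:
        for d in viewer.recognise(k,p)[:5]:
            l,tp,r,b=map(int,d["rect"]);print(nm,k,round(d["score"],2),[l,tp,r,b],np.round(W[(tp+b)//2,(l+r)//2],3))
print(telemetry.get_obs(),ctrl.tcp_to_tips)
E
```

```text
s cam [ 0.96619025 -0.62043211  0.71591225]
s clamp 0.81 [208, 146, 298, 252] [0.571 0.067 0.066]
s riser 0.88 [106, 279, 141, 322] [ 0.499 -0.317  0.049]
s riser 0.77 [114, 234, 142, 261] [ 0.405 -0.201  0.046]
s lever_mid 0.78 [207, 147, 291, 251] [ 0.52   0.135 -0.003]
s pad 0.55 [245, 197, 256, 217] [0.576 0.045 0.058]
s fixed_jaw 0.83 [212, 205, 239, 242] [ 0.56  -0.04   0.066]
s planter 0.87 [329, 187, 368, 235] [0.788 0.153 0.059]
s jar 0.93 [267, 279, 307, 342] [ 0.799 -0.205  0.098]
s coaster 0.88 [297, 243, 339, 273] [0.771 0.022 0.007]
s remote 0.4 [262, 155, 275, 173] [0.587 0.111 0.15 ]
t cam [0.52566807 0.02450938 1.05304321]
t clamp 0.82 [184, 190, 284, 228] [0.566 0.085 0.074]
t clamp 0.44 [358, 227, 383, 246] [ 0.486 -0.303  0.056]
t riser 0.67 [322, 224, 344, 242] [ 0.495 -0.197  0.055]
t riser 0.61 [356, 225, 382, 244] [ 0.491 -0.301  0.055]
t riser 0.53 [320, 259, 342, 279] [ 0.394 -0.189  0.055]
t lever_mid 0.88 [188, 183, 280, 227] [0.577 0.085 0.071]
t lever_mid 0.4 [358, 229, 382, 247] [ 0.48  -0.303  0.057]
t pad 0.52 [244, 199, 251, 211] [0.577 0.048 0.074]

[... 595 characters left out ...]
3] [ 0.561 -0.027  0.09 ]
{'time_s': 1.0, 'qpos': array([-1.17461502e+00,  2.99885661e-01,  1.52100200e+00, -7.83005826e-06,
        1.32068777e+00, -6.65615488e-02]), 'joint_vel': array([ 0.00017505, -0.00027934, -0.00052193,  0.00025016, -0.000928  ,
       -0.00151044]), 'tau': array([-7.91848597e-04, -5.31669331e+01, -3.52921093e+01,  7.08514103e-02,
        2.12443824e-02,  7.60988456e-06]), 'ee_pos': array([ 0.24553396, -0.49214307,  0.2224526 ]), 'eef_rot': array([3.14157597e+00, 8.71559140e-06, 4.62744795e-01]), 'force': array([-0.18736387,  0.15030231, -0.25967068]), 'moment': array([-0.0484673 ,  0.01845195,  0.01745069]), 'grip_force': 0.0, 'grip_width': 0.09359469116380366} 0.017
```

View pics/both.png

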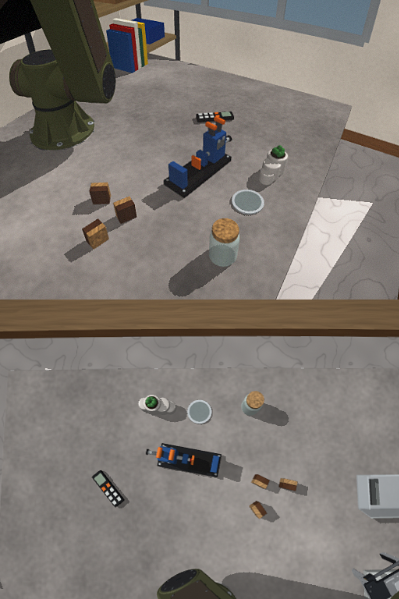

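Run:
```python
from h import *
d=np.load("p0.npz");
def sel(W,c,r,z0,z1):
    return (np.hypot(W[...,0]-c[0],W[...,1]-c[1])<r)&(W[...,2]>z0)&(W[...,2]<z1)
def rect(m,W):
    P=W[m][:,:2]; (c,s,a)=cv2.minAreaRect((P*1000).astype(np.float32)); return np.round(c,1),np.round(s,1),round(a,1),len(P),np.round(P.mean(0)*1000,1), np.round(np.median(W[m][:,2]),4)
for k in("t","s"):
    W=d[k+"w"];I=d[k].astype(int)
    m=sel(W,(.49,-.30),.045,.05,.062);print(k,"riser top",rect(m,W))
    m=sel(W,(.49,-.30),.05,.012,.062);print(k,"riser all",rect(m,W))
    P=W[m]; lum=I[m].sum(1);th=np.median(lum)
    print("bright",P[lum>th].mean(0),"dark",P[lum<=th].mean(0))
    m=sel(W,(.57,.06),.17,.014,.17);print(k,"clamp all",rect(m,W))
    m=sel(W,(.57,.06),.17,.014,.026);print(k,"bed",rect(m,W))
    m=sel(W,(.56,-.035),.05,.08,.095);print(k,"jawtop",rect(m,W))
    m=sel(W,(.57,.12),.08,.113,.124);print(k,"housetop",rect(m,W))
    m=sel(W,(.57,.12),.08,.14,.17);print(k,"rolls",rect(m,W))
    org=(I[...,0]>140)&(I[...,1]<120)&(I[...,2]<80)
    m=sel(W,(.57,.05),.05,.03,.08)&org;print(k,"pad",rect(m,W) if m.sum()>3 else m.sum())
def crop(I,l,t,r,b,f): return cv2.resize(I[t:b,l:r],None,fx=f,fy=f,interpolation=cv2.INTER_CUBIC)
a=crop(d["s"],85,220,185,330,4);b=crop(d["t"],300,210,400,320,4)
save("ris.png",np.hstack([a,b])[:600])
a=crop(d["s"],195,140,305,260,5);save("cl.png",a)
```

```text
t riser top (array([ 482.3, -307.2]), array([50.9, 35.6]), 75.4, 223, array([ 482.2, -306.7]), np.float64(0.0552))
t riser all (array([ 482.2, -307. ]), array([51.2, 35.8]), 75.6, 275, array([ 483.1, -302.6]), np.float64(0.0547))
bright [ 0.48999021 -0.30589505  0.0508007 ] dark [ 0.47628312 -0.29938545  0.05122564]
t clamp all (array([582.3,  83.2]), array([278.3,  90. ]), 79.0, 2494, array([577.2,  65.8]), np.float64(0.0214))
t bed (array([578.1,  62. ]), array([235.,  90.]), 79.0, 1530, array([573.2,  47.4]), np.float64(0.0197))
t jawtop (array([559.9, -31.6]), array([22.1, 59.6]), 79.5, 169, array([559.4, -31.3]), np.float64(0.0874))
t housetop (array([592.3, 135.3]), array([58.7, 52.1]), 78.1, 260, array([591.1, 135. ]), np.float64(0.1189))
t rolls (array([592.3, 135.8]), array([57.4, 35.9]), 79.0, 178, array([592.3, 135.2]), np.float64(0.161))
t pad (array([575.3,  49.7]), array([ 8.9, 31. ]), 89.3, 18, array([576.3,  49. ]), np.float64(0.0711))
s riser top (array([ 483.4, -307. ]), array([50.9, 39.2]), 77.2, 395, array([ 484.8, -308.2]), np.float64(0.0551))
s riser all (array([ 483.5, -307.4]), array([50.9, 39.7]), 75.9, 738, array([ 489.7, -311.9]), np.float64(0.0523))
bright [ 0.49541601 -0.3111341   0.04302937] dark [ 0.48408426 -0.31264156  0.04456844]
s clamp all (array([582.8,  82.7]), array([279.1,  90.7]), 78.9, 3579, array([589. ,  60.8]), np.float64(0.0537))
s bed (array([578.7,  61.9]), array([236.6,  90.7]), 78.9, 1249, array([590.5,  37.3]), np.float64(0.0187))
s jawtop (array([559.6, -30.8]), array([23.7, 61.5]), 78.7, 205, array([561.6, -33.2]), np.float64(0.0862))
s housetop (array([593.5, 134.8]), array([60.8, 50.7]), 77.6, 234, array([598.8, 127.4]), np.float64(0.1184))
s rolls (array([592., 136.]), array([57.7, 37.9]), 80.7, 232, array([594. , 133.6]), np.float64(0.1569))
s pad (array([578.6,  56.5]), array([21. , 33.8]), 76.6, 39, array([582. ,  49.7]), np.float64(0.0638))
```

View pics/ris.png

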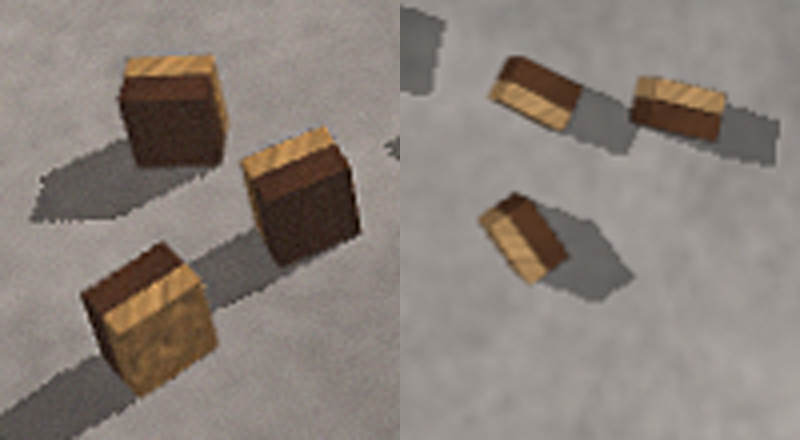

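View pics/cl.png

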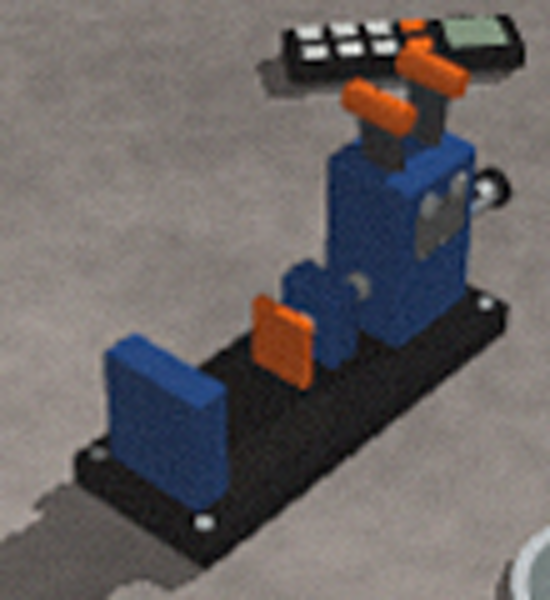

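Three look-alikes in the top picture: (369,235), (333,233) and (331,269). The first is the one meant. It sits at y = -0.307, farthest to the robot's right, while the others are at about -0.19, and the crop confirms it: in the scene view it is the front-left block at about (123,300), with its cork side facing the camera. The clamp crop shows the pad free, a clear bed, and the jaw at front left. I'll go to the riser first, turning by -41°.

Request:
step_arm(
  plan=[
    {"rz": 0.0911,"claw": 0.25},
    {"rz": 0.0911,"claw": 0.25},
    {"rz": 0.0911,"claw": 0.25},
    {"rz": 0.0911,"claw": 0.25},
    {"rz": 0.0911,"claw": 0.25},
    {"dx": 0.262,"dy": -0.341,"claw": 0.25},
    {"dx": 0.262,"dy": -0.341,"claw": 0.25},
    {"dx": 0.262,"dy": -0.341,"claw": 0.25},
    {"dx": 0.262,"dy": -0.341,"claw": 0.25},
    {"dx": 0.262,"dy": -0.341,"claw": 0.25},
  ],
  grip_force=15,
)

```text
$.plan[0]: bad value
```

Request:
step_arm(
  plan=[
    {"dx": 0.262,"dy": -0.341,"claw": 0.25},
    {"dx": 0.262,"dy": -0.341,"claw": 0.25},
    {"claw": 0.25},
    {"claw": 0.25},
  ],
)

```text
$.plan[0]: bad value
```

```bash
cat >> h.py <<'E'
from scipy.spatial.transform import Rotation as Ro
def go(target,yaw_deg):
    o=telemetry.get_obs(); y=o["eef_rot"][2]
    R=Ro.from_euler("xyz",o["eef_rot"]); d=R.inv().apply(np.array(target)-o["ee_pos"])
    R2=Ro.from_euler("xyz",[np.pi,0,np.radians(yaw_deg)])
    print("t",o["time_s"],"pos",np.round(o["ee_pos"],4),"rot deg",np.round(np.degrees(o["eef_rot"]),2),"w",round(o["grip_width"],4),"gf",o["grip_force"],"F",np.round(o["force"],1))
    print("tool shift units",np.round(d*10,3),"turn units",np.round((R.inv()*R2).as_rotvec()/(np.pi/2),4),"shift after turn",np.round(R2.inv().apply(np.array(target)-o["ee_pos"])*10,3))
E
python3 -c "
from h import *
go([.4828,-.3071,.034],-14.4)"
```

```text
t 1.0 pos [ 0.2455 -0.4921  0.2225] rot deg [180.     0.    26.51] w 0.0936 gf 0.0 F [-0.2  0.2 -0.3]
tool shift units [ 2.949 -0.597  1.884] turn units [0.     0.     0.4546] shift after turn [ 1.838 -2.382  1.885]
```

Request:
step_arm(
  plan=[
    {"dx": 0,"dy": 0,"dz": 0,"rx": 0,"ry": 0,"rz": 0.091,"claw": 0.25},
    {"dx": 0,"dy": 0,"dz": 0,"rx": 0,"ry": 0,"rz": 0.091,"claw": 0.25},
    {"dx": 0,"dy": 0,"dz": 0,"rx": 0,"ry": 0,"rz": 0.091,"claw": 0.25},
    {"dx": 0,"dy": 0,"dz": 0,"rx": 0,"ry": 0,"rz": 0.091,"claw": 0.25},
    {"dx": 0,"dy": 0,"dz": 0,"rx": 0,"ry": 0,"rz": 0.091,"claw": 0.25},
    {"dx": 0.262,"dy": -0.34,"dz": 0,"rx": 0,"ry": 0,"rz": 0,"claw": 0.25},
    {"dx": 0.262,"dy": -0.34,"dz": 0,"rx": 0,"ry": 0,"rz": 0,"claw": 0.25},
    {"dx": 0.262,"dy": -0.34,"dz": 0,"rx": 0,"ry": 0,"rz": 0,"claw": 0.25},
    {"dx": 0.262,"dy": -0.34,"dz": 0,"rx": 0,"ry": 0,"rz": 0,"claw": 0.25},
    {"dx": 0.262,"dy": -0.34,"dz": 0,"rx": 0,"ry": 0,"rz": 0,"claw": 0.25},
  ],
  grip_force=15,
)

```text
time_s: 2.0
ee_pos: [0.416, -0.3589, 0.2226]
eef_rot: [3.141, -0.0, -0.252]
force: [0.1, -0.8, 0.2]
grip_width: 0.0705
grip_force: 0.0
```

Request:
step_arm(
  plan=[
    {"dx": 0.262,"dy": -0.34,"dz": 0.3,"rx": 0,"ry": 0,"rz": 0,"claw": 0.25},
    {"dx": 0.25,"dy": -0.33,"dz": 0.3,"rx": 0,"ry": 0,"rz": 0,"claw": 0.25},
    {"dx": 0,"dy": 0,"dz": 0.2,"rx": 0,"ry": 0,"rz": 0,"claw": 0.25},
    {"dx": 0,"dy": 0,"dz": 0,"rx": 0,"ry": 0,"rz": 0,"claw": 0.25},
  ],
)

```text
time_s: 2.4
ee_pos: [0.4784, -0.3084, 0.1417]
eef_rot: [-3.14, 0.005, -0.25]
force: [-0.6, 0.7, -0.6]
grip_width: 0.0704
grip_force: 0.0
```

```bash
python3 -c "
from h import *
go([.4828,-.3071,.034],-14.4)"
```

```text
t 2.4 pos [ 0.4784 -0.3084  0.1417] rot deg [-179.9     0.26  -14.33] w 0.0704 gf 0.0 F [-0.6  0.7 -0.6]
tool shift units [ 0.044 -0.021  1.077] turn units [-0.0011  0.0029  0.0007] shift after turn [ 0.039 -0.023  1.077]
```

Request:
step_arm(
  plan=[
    {"dx": 0.04,"dy": -0.02,"dz": 0.35,"rx": 0,"ry": 0,"rz": 0,"claw": 0.25},
    {"dx": 0,"dy": 0,"dz": 0.35,"rx": 0,"ry": 0,"rz": 0,"claw": 0.25},
    {"dx": 0,"dy": 0,"dz": 0.27,"rx": 0,"ry": 0,"rz": 0,"claw": 0.25},
    {"dx": 0,"dy": 0,"dz": 0.1,"rx": 0,"ry": 0,"rz": 0,"claw": 0.25},
    {"dx": 0,"dy": 0,"dz": 0,"rx": 0,"ry": 0,"rz": 0,"claw": 0.25},
    {"dx": 0,"dy": 0,"dz": 0,"rx": 0,"ry": 0,"rz": 0,"claw": 0.6},
    {"dx": 0,"dy": 0,"dz": 0,"rx": 0,"ry": 0,"rz": 0,"claw": 0.6},
    {"dx": 0,"dy": 0,"dz": 0,"rx": 0,"ry": 0,"rz": 0,"claw": 0.6},
    {"dx": 0,"dy": 0,"dz": 0,"rx": 0,"ry": 0,"rz": 0,"claw": 0.6},
  ],
)

```text
time_s: 3.3
ee_pos: [0.4837, -0.3093, 0.0388]
eef_rot: [3.141, -0.002, -0.252]
force: [-1.6, 1.2, 7.1]
grip_width: 0.0496
grip_force: 15.0
```

```bash
python3 -c "
from h import *
go([.5677,.0075,.2],79)"
```

```text
t 3.3 pos [ 0.4837 -0.3093  0.0388] rot deg [ 1.7996e+02 -1.0000e-01 -1.4430e+01] w 0.0496 gf 14.999831020832062 F [-1.6  1.2  7.1]
tool shift units [ 0.027 -3.276 -1.615] turn units [ 1.3000e-03 -5.0000e-04 -1.0381e+00] shift after turn [ 3.27   0.22  -1.612]
```

Request:
step_arm(
  plan=[
    {"dx": 0,"dy": 0,"dz": -0.2,"rx": 0,"ry": 0,"rz": 0,"claw": 0.6},
    {"dx": 0,"dy": 0,"dz": -0.45,"rx": 0,"ry": 0,"rz": 0,"claw": 0.6},
    {"dx": 0,"dy": 0,"dz": -0.45,"rx": 0,"ry": 0,"rz": 0,"claw": 0.6},
    {"dx": 0,"dy": 0,"dz": -0.45,"rx": 0,"ry": 0,"rz": -0.0865,"claw": 0.6},
    {"dx": 0,"dy": 0,"dz": -0.06,"rx": 0,"ry": 0,"rz": -0.0865,"claw": 0.6},
    {"dx": 0,"dy": 0,"dz": 0,"rx": 0,"ry": 0,"rz": -0.0865,"claw": 0.6},
    {"dx": 0,"dy": 0,"dz": 0,"rx": 0,"ry": 0,"rz": -0.0865,"claw": 0.6},
    {"dx": 0,"dy": 0,"dz": 0,"rx": 0,"ry": 0,"rz": -0.0865,"claw": 0.6},
    {"dx": 0,"dy": 0,"dz": 0,"rx": 0,"ry": 0,"rz": -0.0865,"claw": 0.6},
    {"dx": 0,"dy": 0,"dz": 0,"rx": 0,"ry": 0,"rz": -0.0865,"claw": 0.6},
  ],
)

```text
time_s: 4.3
ee_pos: [0.4831, -0.3088, 0.1987]
eef_rot: [3.141, -0.0, 0.705]
force: [-0.1, 0.4, -1.1]
grip_width: 0.0496
grip_force: 15.0
```

Request:
step_arm(
  plan=[
    {"dx": 0,"dy": 0,"dz": 0,"rx": 0,"ry": 0,"rz": -0.0865,"claw": 0.6},
    {"dx": 0,"dy": 0,"dz": 0,"rx": 0,"ry": 0,"rz": -0.0865,"claw": 0.6},
    {"dx": 0,"dy": 0,"dz": 0,"rx": 0,"ry": 0,"rz": -0.0865,"claw": 0.6},
    {"dx": 0,"dy": 0,"dz": 0,"rx": 0,"ry": 0,"rz": -0.0865,"claw": 0.6},
    {"dx": 0,"dy": 0,"dz": 0,"rx": 0,"ry": 0,"rz": -0.0865,"claw": 0.6},
    {"dx": 0,"dy": 0,"dz": 0,"rx": 0,"ry": 0,"rz": 0,"claw": 0.6},
  ],
)

```text
time_s: 4.9
ee_pos: [0.4831, -0.3088, 0.1987]
eef_rot: [3.141, 0.0, 1.381]
force: [-0.4, -0.8, -1.7]
grip_width: 0.0498
grip_force: 15.0
```

```bash
python3 -c "
from h import *
go([.5677,.0075,.2],79)"
```

```text
t 4.9 pos [ 0.4831 -0.3088  0.1987] rot deg [179.99   0.    79.12] w 0.0498 gf 14.998055398464203 F [-0.4 -0.8 -1.7]
tool shift units [ 3.266  0.233 -0.013] turn units [0.0001 0.     0.0013] shift after turn [ 3.266  0.227 -0.013]
```

Request:
step_arm(
  plan=[
    {"dx": 0.26,"dy": 0.03,"dz": 0,"rx": 0,"ry": 0,"rz": 0,"claw": 0.6},
    {"dx": 0.4,"dy": 0.03,"dz": 0,"rx": 0,"ry": 0,"rz": 0,"claw": 0.6},
    {"dx": 0.4,"dy": 0.03,"dz": 0,"rx": 0,"ry": 0,"rz": 0,"claw": 0.6},
    {"dx": 0.4,"dy": 0.03,"dz": 0,"rx": 0,"ry": 0,"rz": 0,"claw": 0.6},
    {"dx": 0.4,"dy": 0.03,"dz": 0,"rx": 0,"ry": 0,"rz": 0,"claw": 0.6},
    {"dx": 0.4,"dy": 0.03,"dz": 0,"rx": 0,"ry": 0,"rz": 0,"claw": 0.6},
    {"dx": 0.4,"dy": 0.03,"dz": 0,"rx": 0,"ry": 0,"rz": 0,"claw": 0.6},
    {"dx": 0.4,"dy": 0.02,"dz": 0,"rx": 0,"ry": 0,"rz": 0,"claw": 0.6},
    {"dx": 0.2,"dy": 0,"dz": 0,"rx": 0,"ry": 0,"rz": 0,"claw": 0.6},
    {"dx": 0,"dy": 0,"dz": 0,"rx": 0,"ry": 0,"rz": 0,"claw": 0.6},
  ],
)

```text
time_s: 5.9
ee_pos: [0.5682, 0.0091, 0.1985]
eef_rot: [3.142, -0.0, 1.378]
force: [-1.0, -0.3, -0.9]
grip_width: 0.0499
grip_force: 15.0
```

Run:
```python
from h import *
go([.5677,.0075,.0595],79)
p=viewer.camera("scene");W=world(p);I=p["img"].astype(int)
# riser underside estimate & brown mask
br=(I[...,0]>I[...,2]*1.3)&(np.hypot(W[...,0]-.5677,W[...,1]-.0075)<.06)&(W[...,2]>.12)&(W[...,2]<.235)
P=W[br];print(len(P),np.nanmin(P,0),np.nanmax(P,0))
a=I[120:290,170:330].astype(np.uint8);save("hold.png",cv2.resize(a,None,fx=3.5,fy=3.5,interpolation=cv2.INTER_CUBIC))
```

```text
t 5.9 pos [0.5682 0.0091 0.1985] rot deg [ 1.800e+02 -1.000e-02  7.893e+01] w 0.0499 gf 14.999499097466469 F [-1.  -0.3 -0.9]
tool shift units [-0.017 -0.002  1.39 ] turn units [ 0.     -0.0002 -0.0008] shift after turn [-0.017 -0.002  1.39 ]
587 [ 0.54203772 -0.01621493  0.16110359] [0.59553412 0.02830006 0.23156363]
```

View pics/hold.png

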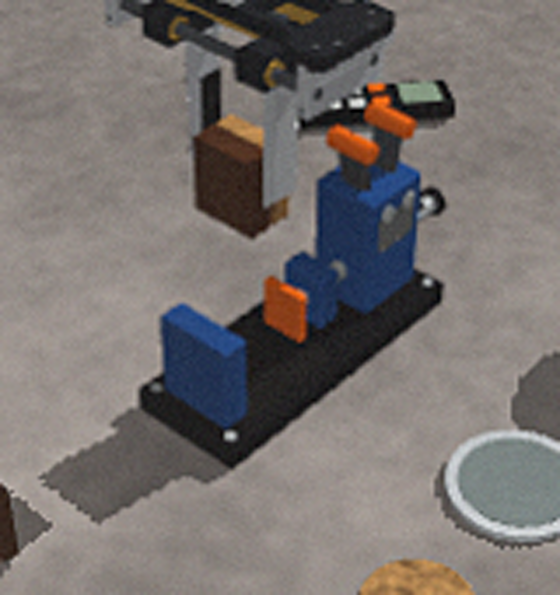

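The riser is held upright above the bed with its wood side towards the jaw, its underside about 38 mm below the TCP. I'll lower it gently to the bed.

Request:
step_arm(
  plan=[
    {"dx": -0.015,"dy": 0,"dz": 0.3,"rx": 0,"ry": 0,"rz": 0,"claw": 0.6},
    {"dx": 0,"dy": 0,"dz": 0.35,"rx": 0,"ry": 0,"rz": 0,"claw": 0.6},
    {"dx": 0,"dy": 0,"dz": 0.35,"rx": 0,"ry": 0,"rz": 0,"claw": 0.6},
    {"dx": 0,"dy": 0,"dz": 0.2,"rx": 0,"ry": 0,"rz": 0,"claw": 0.6},
    {"dx": 0,"dy": 0,"dz": 0.1,"rx": 0,"ry": 0,"rz": 0,"claw": 0.6},
    {"dx": 0,"dy": 0,"dz": 0.05,"rx": 0,"ry": 0,"rz": 0,"claw": 0.6},
    {"dx": 0,"dy": 0,"dz": 0.02,"rx": 0,"ry": 0,"rz": 0,"claw": 0.6},
    {"dx": 0,"dy": 0,"dz": 0,"rx": 0,"ry": 0,"rz": 0,"claw": 0.6},
    {"dx": 0,"dy": 0,"dz": 0,"rx": 0,"ry": 0,"rz": 0,"claw": 0.6},
  ],
)

```text
time_s: 6.85
ee_pos: [0.5682, 0.0052, 0.0624]
eef_rot: [3.14, -0.0, 1.378]
force: [0.2, 0.1, -1.2]
grip_width: 0.05
grip_force: 15.0
```

Request:
step_arm(
  plan=[
    {"dx": 0,"dy": 0,"dz": 0.02,"rx": 0,"ry": 0,"rz": 0,"claw": 0.6},
    {"dx": 0,"dy": 0,"dz": 0.01,"rx": 0,"ry": 0,"rz": 0,"claw": 0.6},
    {"dx": 0,"dy": 0,"dz": 0,"rx": 0,"ry": 0,"rz": 0,"claw": 0.6},
  ],
)

```text
time_s: 7.15
ee_pos: [0.5679, 0.0053, 0.0588]
eef_rot: [3.141, -0.0, 1.379]
force: [-1.5, 0.1, 2.1]
grip_width: 0.0498
grip_force: 15.0
```

Request:
step_arm(
  plan=[
    {"dx": 0,"dy": 0,"dz": 0.006,"rx": 0,"ry": 0,"rz": 0,"claw": 0.6},
    {"dx": 0,"dy": 0,"dz": 0,"rx": 0,"ry": 0,"rz": 0,"claw": 0.4},
    {"dx": 0,"dy": 0,"dz": 0,"rx": 0,"ry": 0,"rz": 0,"claw": 0.2},
    {"dx": 0,"dy": 0,"dz": 0,"rx": 0,"ry": 0,"rz": 0,"claw": 0.15},
    {"dx": 0,"dy": 0,"dz": -0.2,"rx": 0,"ry": 0,"rz": 0,"claw": 0.15},
    {"dx": 0,"dy": 0,"dz": -0.4,"rx": 0,"ry": 0,"rz": 0,"claw": 0.15},
    {"dx": 0,"dy": 0,"dz": -0.45,"rx": 0,"ry": 0,"rz": 0,"claw": 0.15},
    {"dx": 0,"dy": 0,"dz": -0.45,"rx": 0,"ry": 0,"rz": 0,"claw": 0.15},
    {"dx": 0,"dy": 0,"dz": -0.2,"rx": 0,"ry": 0,"rz": -0.09,"claw": 0.15},
    {"dx": 0,"dy": 0,"dz": 0,"rx": 0,"ry": 0,"rz": -0.09,"claw": 0.15},
  ],
)

```text
time_s: 8.15
ee_pos: [0.5688, 0.0053, 0.2315]
eef_rot: [3.136, 0.001, 1.667]
force: [0.3, 0.1, -0.6]
grip_width: 0.0796
grip_force: 0.0
```

Request:
step_arm(
  plan=[
    {"dx": 0,"dy": 0,"dz": 0,"rx": 0,"ry": 0,"rz": -0.09,"claw": 0.15},
    {"dx": 0,"dy": 0,"dz": 0,"rx": 0,"ry": 0,"rz": -0.09,"claw": 0.15},
    {"dx": 0,"dy": 0,"dz": 0,"rx": 0,"ry": 0,"rz": -0.09,"claw": 0.15},
    {"dx": 0,"dy": 0,"dz": 0,"rx": 0,"ry": 0,"rz": -0.09,"claw": 0.15},
    {"dx": 0,"dy": 0,"dz": 0,"rx": 0,"ry": 0,"rz": -0.09,"claw": 0.15},
    {"dx": 0,"dy": 0,"dz": 0,"rx": 0,"ry": 0,"rz": -0.09,"claw": 0.15},
    {"dx": 0,"dy": 0,"dz": 0,"rx": 0,"ry": 0,"rz": -0.09,"claw": 0.15},
    {"dx": 0,"dy": 0,"dz": 0,"rx": 0,"ry": 0,"rz": -0.09,"claw": 0.15},
    {"dx": 0,"dy": 0,"dz": 0,"rx": 0,"ry": 0,"rz": -0.09,"claw": 0.15},
    {"dx": 0,"dy": 0,"dz": 0,"rx": 0,"ry": 0,"rz": 0,"claw": 0.15},
  ],
)

```text
time_s: 9.15
ee_pos: [0.5677, 0.0053, 0.2277]
eef_rot: [-3.142, -0.0, 2.936]
force: [0.9, 0.3, 0.5]
grip_width: 0.0796
grip_force: 0.0
```

Run:
```python
from h import *
go([.5925,.1358,.153],169)
p=viewer.camera("scene");W=world(p);I=p["img"].astype(int)
O=np.array([.5803,.0723]);ux=np.array([-.191,-.982]);uy=np.array([.982,-.191])
q=W[...,:2]-O; cx=q@ux*1000; cy=q@uy*1000; z=W[...,2]*1000
def rng(m): print(m.sum(),[np.round(np.percentile(a[m],[2,50,98]),1) for a in (cx,cy,z)])
br=(I[...,0]>I[...,2]*1.3)&(cx>36)&(cx<95)&(abs(cy)<40)&(z>26)&(z<90)
top=br&(z>70);print("riser");rng(br);print("top",cv2.minAreaRect(np.stack([cx[top],cy[top]],1).astype(np.float32)))
org=(I[...,0]>140)&(I[...,1]<130)&(I[...,2]<90)&(cx>0)&(cx<50)&(abs(cy)<30)
print("pad");rng(org)
f=(cx>80)&(cx<110)&(abs(cy)<28)&(z>30)&(z<84)&(I[...,2]>I[...,0]+20);print("jaw");rng(f)
a=I[140:260,190:310].astype(np.uint8);save("placed.png",cv2.resize(a,None,fx=5,fy=5,interpolation=cv2.INTER_CUBIC))
```

```text
t 9.15 pos [0.5677 0.0053 0.2277] rot deg [-1.8000e+02 -1.0000e-02  1.6822e+02] w 0.0796 gf 0.0 F [0.9 0.3 0.5]
tool shift units [0.024 1.328 0.747] turn units [-0.     -0.0001 -0.0086] shift after turn [0.006 1.328 0.747]
riser
330 [array([53. , 68.2, 85.5]), array([-21.8,  21.5,  26.1]), array([28.6, 73. , 76.5])]
top ((66.96033477783203, 0.13692665100097656), (51.58298873901367, 33.561370849609375), 86.1085433959961)
pad
54 [array([ 4.8, 24.4, 27.9]), array([-14.5,   6.2,  23. ]), array([ 36.4,  63.1, 301.9])]
jaw
20 [array([ 83.6,  95.7, 109.7]), array([-22.4,  26.6,  27.9]), array([35.7, 73.6, 83.7])]
```

View pics/placed.png

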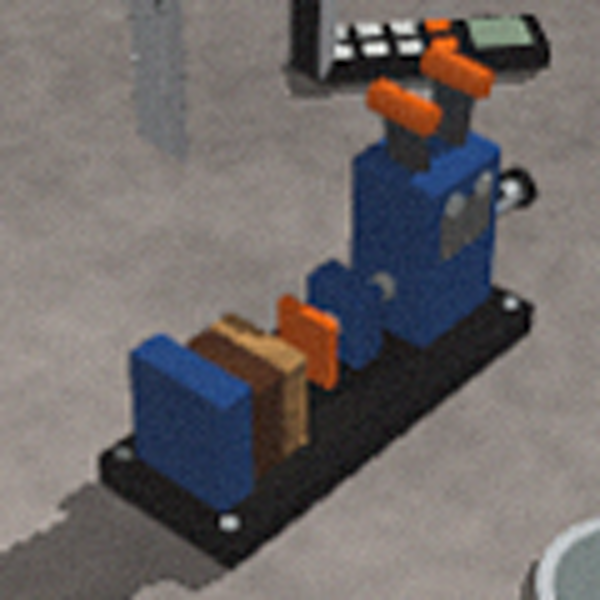

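The riser stands square on the bed against nothing, centred about 67 mm along the clamp, with the pad still free. Next I'll move over to the levers.

Request:
step_arm(
  plan=[
    {"dx": 0.01,"dy": 0.25,"dz": 0,"rx": 0,"ry": 0,"rz": -0.0086,"claw": 0.05},
    {"dx": 0,"dy": 0.4,"dz": 0,"rx": 0,"ry": 0,"rz": 0,"claw": 0.05},
    {"dx": 0,"dy": 0.4,"dz": 0,"rx": 0,"ry": 0,"rz": 0,"claw": 0.05},
    {"dx": 0,"dy": 0.27,"dz": 0,"rx": 0,"ry": 0,"rz": 0,"claw": 0.05},
    {"dx": 0,"dy": 0,"dz": 0,"rx": 0,"ry": 0,"rz": 0,"claw": 0.05},
    {"dx": 0,"dy": 0,"dz": 0,"rx": 0,"ry": 0,"rz": 0,"claw": 0.05},
  ],
)

```text
time_s: 9.8
ee_pos: [0.5925, 0.135, 0.2276]
eef_rot: [-3.141, -0.0, 2.945]
force: [0.6, 0.4, 0.0]
grip_width: 0.0894
grip_force: 0.0
```

```bash
cat >> h.py <<'E'
O=np.array([.5803,.0723]);ux=np.array([-.191,-.982]);uy=np.array([.982,-.191])
def meas(p):
    W=world(p);I=p["img"].astype(int);q=W[...,:2]-O; cx=q@ux*1000; cy=q@uy*1000; z=W[...,2]*1000
    f=lambda m,a: (int(m.sum()),np.round(np.percentile(a[m],[3,50,97]),1) if m.sum()>3 else None)
    org=(I[...,0]>140)&(I[...,1]<130)&(I[...,2]<90)&(cx>0)&(cx<60)&(abs(cy)<25)&(z>34)&(z<75)
    blu=(I[...,2]>I[...,0]+20)&(cx>-33)&(cx<45)&(abs(cy)<22)&(z>32)&(z<78)
    br=(I[...,0]>I[...,2]*1.3)&~org&(cx>36)&(cx<99)&(abs(cy)<40)&(z>26)&(z<90)
    tail=(cx<-110)&(cx>-180)&(abs(cy)<15)&(z>40)&(z<64)
    print("pad",f(org,cx),"holder",f(blu,cx),"holdertop",f(blu&(z>70),cx),"riser",f(br,cx),f(br&(z>70),cx),"tail",f(tail,cx))
E
python3 -c "
from h import *
go([.5925,.1358,.153],169)
meas(viewer.camera('scene'));meas(viewer.camera('top'))"
```

```text
t 9.8 pos [0.5925 0.135  0.2276] rot deg [-1.7998e+02 -2.0000e-02  1.6874e+02] w 0.0894 gf 0.0 F [0.6 0.4 0. ]
tool shift units [0.001 0.008 0.746] turn units [-0.0002 -0.0002 -0.0029] shift after turn [0.001 0.008 0.746]
pad (63, array([ 5. , 24.8, 58.6])) holder (198, array([-13.9,   1.3,   6.2])) holdertop (74, array([-13.6,  -2.9,   5.6])) riser (318, array([53.4, 69.1, 85.1])) (180, array([53.4, 68.1, 81.9])) tail (57, array([-149.8, -143.2, -122.9]))
pad (24, array([18.4, 24.5, 54.7])) holder (0, None) holdertop (0, None) riser (223, array([53.8, 70.3, 87. ])) (220, array([53.8, 70.4, 87. ])) tail (0, None)
```

Request:
step_arm(
  plan=[
    {"dx": 0,"dy": 0.008,"dz": 0.3,"rx": 0,"ry": 0,"rz": 0,"claw": 0.05},
    {"dx": 0,"dy": 0,"dz": 0.3,"rx": 0,"ry": 0,"rz": 0,"claw": 0.05},
    {"dx": 0,"dy": 0,"dz": 0.15,"rx": 0,"ry": 0,"rz": 0,"claw": 0.05},
    {"dx": 0,"dy": 0,"dz": 0,"rx": 0,"ry": 0,"rz": 0,"claw": 0.05},
    {"dx": 0,"dy": 0,"dz": 0,"rx": 0,"ry": 0,"rz": 0,"claw": 0.37},
    {"dx": 0,"dy": 0,"dz": 0,"rx": 0,"ry": 0,"rz": 0,"claw": 0.37},
    {"dx": 0,"dy": 0,"dz": 0,"rx": 0,"ry": 0,"rz": 0,"claw": 0.37},
  ],
  grip_force=15,
)

```text
time_s: 10.6
ee_pos: [0.5932, 0.1357, 0.1542]
eef_rot: [3.141, 0.002, 2.947]
force: [-0.3, -0.3, 0.1]
grip_width: 0.0685
grip_force: 0.0
```

Request:
step_arm(
  plan=[
    {"dx": 0,"dy": 0,"dz": 0,"rx": 0,"ry": 0,"rz": 0,"claw": 0.5},
    {"dx": 0,"dy": 0,"dz": 0,"rx": 0,"ry": 0,"rz": 0,"claw": 0.63},
    {"dx": 0,"dy": 0,"dz": 0,"rx": 0,"ry": 0,"rz": 0,"claw": 0.63},
    {"dx": 0,"dy": 0,"dz": 0,"rx": 0,"ry": 0,"rz": 0,"claw": 0.63},
    {"dx": 0,"dy": 0,"dz": 0,"rx": 0,"ry": 0,"rz": 0,"claw": 0.63},
  ],
)

```text
time_s: 11.1
ee_pos: [0.5937, 0.137, 0.1551]
eef_rot: [3.139, 0.004, 2.948]
force: [0.7, 6.8, 12.1]
grip_width: 0.0351
grip_force: 6.9
```

```bash
python3 -c "
from h import *
go([.5925,.1358,.153],169)
p=viewer.camera('scene');meas(p)
save('p1.png',cv2.resize(p['img'][140:260,190:310],None,fx=5,fy=5,interpolation=cv2.INTER_CUBIC))"
```

```text
t 11.1 pos [0.5937 0.137  0.1551] rot deg [179.82   0.21 168.89] w 0.0351 gf 6.930078417062759 F [ 0.7  6.8 12.1]
tool shift units [ 0.01  -0.014  0.021] turn units [ 0.002   0.0023 -0.0012] shift after turn [ 0.01  -0.014  0.021]
pad (60, array([19.5, 37.7, 56.4])) holder (202, array([-2.6, 13.7, 19.1])) holdertop (75, array([-0.2, 10.3, 18.7])) riser (352, array([39.6, 67.1, 84.9])) (186, array([53.1, 67.1, 82.7])) tail (34, array([-138.8, -131.6, -123.8]))
```

View pics/p1.png

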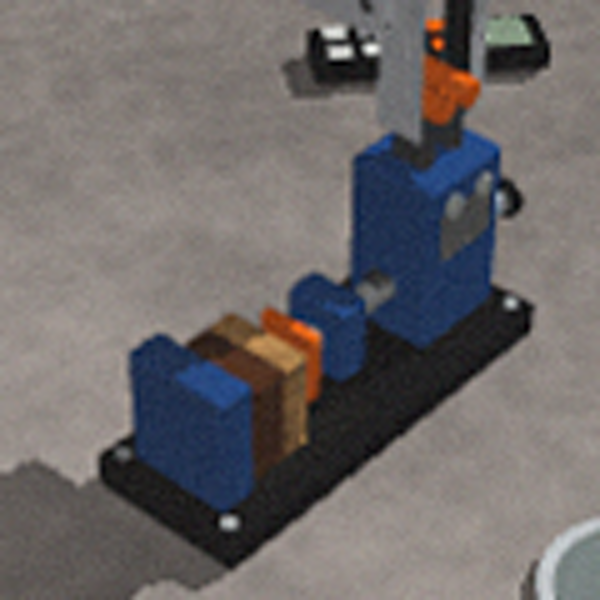

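Request:
step_arm(
  plan=[
    {"dx": 0,"dy": 0.01,"dz": -0.015,"rx": 0,"ry": 0,"rz": 0,"claw": 0.5},
    {"dx": 0,"dy": 0,"dz": 0,"rx": 0,"ry": 0,"rz": 0,"claw": 0.32},
    {"dx": 0,"dy": 0,"dz": 0,"rx": 0,"ry": 0,"rz": 0,"claw": 0.32},
    {"dx": 0,"dy": 0,"dz": 0,"rx": 0,"ry": 0,"rz": 0,"claw": 0.32},
    {"dx": 0,"dy": 0,"dz": 0,"rx": 0,"ry": 0,"rz": 0,"claw": 0.45},
    {"dx": 0,"dy": 0,"dz": 0,"rx": 0,"ry": 0,"rz": 0,"claw": 0.55},
    {"dx": 0,"dy": 0,"dz": 0,"rx": 0,"ry": 0,"rz": 0,"claw": 0.63},
    {"dx": 0,"dy": 0,"dz": 0,"rx": 0,"ry": 0,"rz": 0,"claw": 0.63},
    {"dx": 0,"dy": 0,"dz": 0,"rx": 0,"ry": 0,"rz": 0,"claw": 0.63},
  ],
)

```text
time_s: 12.05
ee_pos: [0.5935, 0.1371, 0.156]
eef_rot: [3.14, 0.002, 2.947]
force: [-1.1, 3.3, 11.6]
grip_width: 0.0348
grip_force: 7.8
```

```bash
python3 -c "
from h import *
go([.5925,.1358,.153],169)
meas(viewer.camera('scene'))"
```

```text
t 12.05 pos [0.5935 0.1371 0.156 ] rot deg [1.7992e+02 1.2000e-01 1.6887e+02] w 0.0348 gf 7.798543497920036 F [-1.1  3.3 11.6]
tool shift units [ 0.007 -0.014  0.03 ] turn units [ 0.0008  0.0014 -0.0015] shift after turn [ 0.007 -0.014  0.03 ]
pad (24, array([29.5, 47.2, 59.8])) holder (205, array([11.1, 25.1, 31. ])) holdertop (79, array([12.4, 21.7, 30.7])) riser (327, array([52.3, 67.5, 84.8])) (185, array([52.3, 67.3, 82.6])) tail (14, array([-125.8, -122.3, -119.3]))
```

Request:
step_arm(
  plan=[
    {"dx": 0,"dy": 0.008,"dz": -0.015,"rx": 0,"ry": 0,"rz": 0,"claw": 0.5},
    {"dx": 0,"dy": 0,"dz": 0,"rx": 0,"ry": 0,"rz": 0,"claw": 0.32},
    {"dx": 0,"dy": 0,"dz": 0,"rx": 0,"ry": 0,"rz": 0,"claw": 0.32},
    {"dx": 0,"dy": 0,"dz": 0,"rx": 0,"ry": 0,"rz": 0,"claw": 0.32},
    {"dx": 0,"dy": 0,"dz": 0,"rx": 0,"ry": 0,"rz": 0,"claw": 0.45},
    {"dx": 0,"dy": 0,"dz": 0,"rx": 0,"ry": 0,"rz": 0,"claw": 0.5},
    {"dx": 0,"dy": 0,"dz": 0,"rx": 0,"ry": 0,"rz": 0,"claw": 0.54},
    {"dx": 0,"dy": 0,"dz": 0,"rx": 0,"ry": 0,"rz": 0,"claw": 0.57},
    {"dx": 0,"dy": 0,"dz": 0,"rx": 0,"ry": 0,"rz": 0,"claw": 0.57},
  ],
)

```text
time_s: 13.0
ee_pos: [0.5934, 0.1372, 0.1574]
eef_rot: [3.142, 0.002, 2.947]
force: [-5.0, -3.4, 12.4]
grip_width: 0.0407
grip_force: 9.3
```

```bash
python3 -c "
from h import *
go([.5925,.1358,.153],169)
p=viewer.camera('scene');meas(p)
save('p3.png',cv2.resize(p['img'][160:250,200:290],None,fx=6.6,fy=6.6,interpolation=cv2.INTER_CUBIC))"
```

```text
t 13.0 pos [0.5934 0.1372 0.1574] rot deg [1.8000e+02 9.0000e-02 1.6886e+02] w 0.0407 gf 9.325108006596565 F [-5.  -3.4 12.4]
tool shift units [ 0.006 -0.016  0.044] turn units [ 0.      0.001  -0.0016] shift after turn [ 0.006 -0.016  0.044]
pad (19, array([37.6, 51.4, 58.8])) holder (194, array([16. , 32.4, 39. ])) holdertop (80, array([20.3, 29.5, 38.9])) riser (270, array([55. , 71.6, 85.9])) (153, array([58.1, 70.7, 82.4])) tail (2, None)
```

View pics/p3.png

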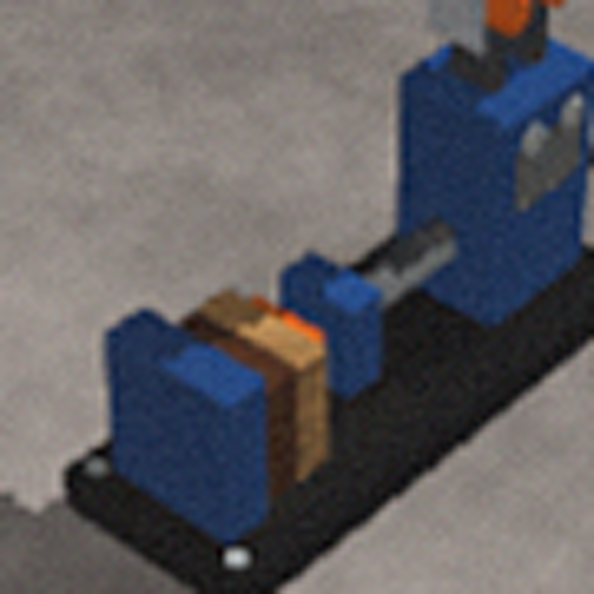

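Request:
step_arm(
  plan=[
    {"dx": 0,"dy": 0,"dz": 0,"rx": 0,"ry": 0,"rz": 0,"claw": 0.59},
    {"dx": 0,"dy": 0,"dz": 0,"rx": 0,"ry": 0,"rz": 0,"claw": 0.61},
    {"dx": 0,"dy": 0,"dz": 0,"rx": 0,"ry": 0,"rz": 0,"claw": 0.63},
    {"dx": 0,"dy": 0,"dz": 0,"rx": 0,"ry": 0,"rz": 0,"claw": 0.63},
  ],
)

```text
time_s: 13.45
ee_pos: [0.5934, 0.1372, 0.1578]
eef_rot: [3.142, 0.002, 2.947]
force: [-5.8, -3.5, 14.1]
grip_width: 0.0352
grip_force: 12.3
```

```bash
python3 -c "
from h import *
go([.5925,.1358,.153],169)
meas(viewer.camera('scene'));meas(viewer.camera('top'))"
```

```text
t 13.45 pos [0.5934 0.1372 0.1578] rot deg [1.8000e+02 1.1000e-01 1.6886e+02] w 0.0352 gf 12.320134788751602 F [-5.8 -3.5 14.1]
tool shift units [ 0.007 -0.015  0.048] turn units [ 0.      0.0012 -0.0016] shift after turn [ 0.007 -0.015  0.048]
pad (17, array([39.7, 51. , 55.4])) holder (178, array([22.4, 34.3, 42.5])) holdertop (77, array([24. , 33.5, 42.2])) riser (272, array([55. , 71.6, 85.1])) (158, array([55.3, 69.9, 81.9])) tail (0, None)
pad (27, array([48.8, 54.6, 59. ])) holder (88, array([22.4, 32.1, 41.4])) holdertop (83, array([23.7, 32.4, 41.4])) riser (235, array([47.7, 74.3, 91.6])) (219, array([57.6, 75.4, 91.6])) tail (0, None)
```

Request:
step_arm(
  plan=[
    {"dx": 0,"dy": 0,"dz": 0,"rx": 0,"ry": 0,"rz": 0,"claw": 0.5},
    {"dx": 0,"dy": 0,"dz": 0,"rx": 0,"ry": 0,"rz": 0,"claw": 0.32},
    {"dx": 0,"dy": 0,"dz": 0,"rx": 0,"ry": 0,"rz": 0,"claw": 0.32},
    {"dx": 0,"dy": 0,"dz": 0,"rx": 0,"ry": 0,"rz": 0,"claw": 0.32},
    {"dx": 0,"dy": 0,"dz": 0,"rx": 0,"ry": 0,"rz": 0,"claw": 0.42},
    {"dx": 0,"dy": 0,"dz": 0,"rx": 0,"ry": 0,"rz": 0,"claw": 0.44},
    {"dx": 0,"dy": 0,"dz": 0,"rx": 0,"ry": 0,"rz": 0,"claw": 0.46},
    {"dx": 0,"dy": 0,"dz": 0,"rx": 0,"ry": 0,"rz": 0,"claw": 0.46},
  ],
)

```text
time_s: 14.35
ee_pos: [0.5932, 0.1373, 0.1562]
eef_rot: [-3.141, 0.0, 2.947]
force: [-2.1, -4.1, 6.2]
grip_width: 0.0508
grip_force: 4.3
```

```bash
python3 -c "
from h import *
go([.5925,.1358,.153],169)
meas(viewer.camera('scene'));meas(viewer.camera('top'))"
```

```text
t 14.35 pos [0.5932 0.1373 0.1562] rot deg [-1.7999e+02  2.0000e-02  1.6885e+02] w 0.0508 gf 4.271812476217747 F [-2.1 -4.1  6.2]
tool shift units [ 0.004 -0.016  0.032] turn units [-0.0001  0.0002 -0.0016] shift after turn [ 0.004 -0.016  0.032]
pad (18, array([37.8, 52.1, 59.1])) holder (192, array([ 7. , 33.7, 39.5])) holdertop (76, array([19.9, 30.6, 38.6])) riser (266, array([55.4, 71.7, 86.2])) (156, array([56.3, 70.3, 82.5])) tail (2, None)
pad (28, array([49. , 54.8, 59. ])) holder (92, array([18.9, 29.2, 38.9])) holdertop (83, array([20.7, 30.1, 39. ])) riser (233, array([48.2, 74.6, 91.6])) (218, array([58.5, 75.5, 91.6])) tail (0, None)
```

Request:
step_arm(
  plan=[
    {"dx": 0,"dy": 0,"dz": 0,"rx": 0,"ry": 0,"rz": 0,"claw": 0.48},
    {"dx": 0,"dy": 0,"dz": 0,"rx": 0,"ry": 0,"rz": 0,"claw": 0.5},
    {"dx": 0,"dy": 0,"dz": 0,"rx": 0,"ry": 0,"rz": 0,"claw": 0.52},
    {"dx": 0,"dy": 0,"dz": 0,"rx": 0,"ry": 0,"rz": 0,"claw": 0.52},
  ],
)

```text
time_s: 14.85
ee_pos: [0.5933, 0.1372, 0.1568]
eef_rot: [-3.141, 0.001, 2.947]
force: [-5.0, -4.5, 10.7]
grip_width: 0.0455
grip_force: 11.6
```

```bash
python3 -c "
from h import *
go([.5925,.1358,.153],169)
meas(viewer.camera('scene'));meas(viewer.camera('top'))"
```

```text
t 14.85 pos [0.5933 0.1372 0.1568] rot deg [-1.7999e+02  5.0000e-02  1.6885e+02] w 0.0455 gf 11.63603201508522 F [-5.  -4.5 10.7]
tool shift units [ 0.005 -0.015  0.038] turn units [-0.0001  0.0005 -0.0016] shift after turn [ 0.005 -0.015  0.038]
pad (21, array([39.5, 52.8, 59.5])) holder (186, array([15.7, 34.4, 42.6])) holdertop (82, array([22.5, 32.6, 43.1])) riser (266, array([54.8, 71.9, 86.3])) (150, array([57.8, 71. , 82.1])) tail (0, None)
pad (28, array([49. , 54.8, 59. ])) holder (89, array([22.1, 31.7, 41.1])) holdertop (81, array([23.5, 32.4, 41.2])) riser (231, array([48.1, 74.3, 91.6])) (214, array([58.6, 75.3, 91.7])) tail (0, None)
```

Run:
```python
from h import *
d=np.load("p0.npz")
def m2(W,I,tag):
    I=I.astype(int);q=W[...,:2]-O; cx=q@ux*1000; cy=q@uy*1000; z=W[...,2]*1000
    org=(I[...,0]>130)&(I[...,1]<130)&(I[...,2]<100)&(I[...,0]>1.6*I[...,1])&(cx>0)&(cx<65)&(abs(cy)<25)&(z>60)&(z<75)
    blu=(I[...,2]>I[...,0]+20)&(cx>-33)&(cx<48)&(abs(cy)<16)&(z>66)&(z<78)
    f=lambda m:(int(m.sum()),np.round(np.percentile(cx[m],[2,20,50,80,98]),1)) if m.sum() else 0
    print(tag,"pad",f(org),"holder",f(blu),"mean",cx[blu].mean().round(2),cx[org].mean().round(2))
m2(d["tw"],d["t"],"top0");m2(d["sw"],d["s"],"sc0")
t=viewer.camera("top");s=viewer.camera("scene")
m2(world(t),t["img"],"top");m2(world(s),s["img"],"sc")
def warp(p,I):  # rectified strip at z=72mm over cx -20..110, cy -30..30
    X,Y=np.meshgrid(np.arange(-25,110,.25),np.arange(-30,30,.25))
    P=np.dstack([O[0]+(X*ux[0]+Y*uy[0])/1000,O[1]+(X*ux[1]+Y*uy[1])/1000,np.full(X.shape,.072 if zz else .059)])
    uv=proj(p,P.reshape(-1,3)).reshape(*X.shape,2).astype(np.float32)
    return cv2.remap(I,uv[...,0],uv[...,1],cv2.INTER_CUBIC)
zz=1;a=warp(t,d["t"]);b=warp(t,t["img"])
zz=0;a2=warp(s,d["s"]);b2=warp(s,s["img"])
save("strip.png",np.vstack([a[60:180],b[60:180],a2[:],b2[:]])[:600])
```

```text
top0 pad (22, array([20. , 22.3, 24.2, 25.6, 27. ])) holder (80, array([-12.9,  -9.4,  -3.6,   2.5,   6.1])) mean -3.41 23.92
sc0 pad (45, array([21. , 22.4, 25.6, 26.7, 27.9])) holder (85, array([-12.7,  -7.8,  -0.1,   4.8,   6.4])) mean -1.3 24.97
top pad (25, array([51.2, 52.6, 54.9, 56.5, 57.5])) holder (78, array([22.9, 26.5, 32.1, 37.9, 41.4])) mean 32.13 54.65
sc pad (13, array([39.9, 42.2, 52.7, 53.3, 54.3])) holder (86, array([21.1, 27.2, 34.6, 39.9, 41.6])) mean 33.64 49.34
```

View pics/strip.png

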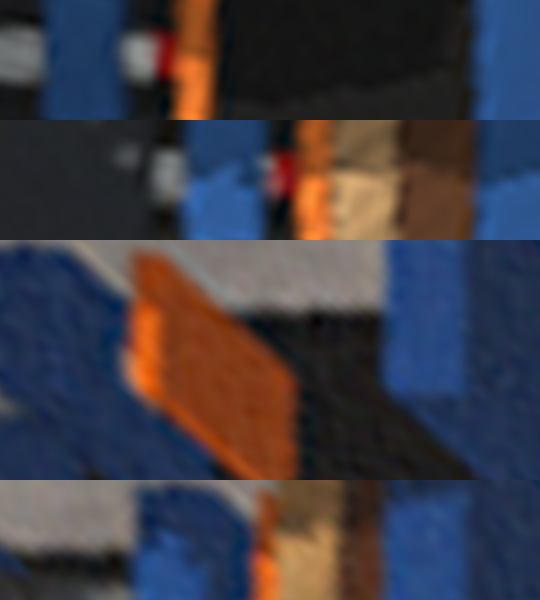

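The rectified top strip shows the pad pinning the riser against the jaw. The gap between holder and pad has gone from about 55 px to about 31 px, so the pad is about 5 mm in, and a sliver of white still shows at about (265,170). It needs about 2 mm more.

Request:
step_arm(
  plan=[
    {"dx": 0,"dy": 0,"dz": 0,"rx": 0,"ry": 0,"rz": 0,"claw": 0.535},
    {"dx": 0,"dy": 0,"dz": 0,"rx": 0,"ry": 0,"rz": 0,"claw": 0.55},
    {"dx": 0,"dy": 0,"dz": 0,"rx": 0,"ry": 0,"rz": 0,"claw": 0.55},
  ],
  grip_force=20,
)

```text
time_s: 15.35
ee_pos: [0.5933, 0.1372, 0.157]
eef_rot: [-3.141, 0.001, 2.947]
force: [-4.9, -5.9, 13.5]
grip_width: 0.0427
grip_force: 13.2
```

```bash
cat > m.py <<'E'
from h import *
d=np.load("p0.npz")
def m2(W,I):
    I=I.astype(int);q=W[...,:2]-O; cx=q@ux*1000; cy=q@uy*1000; z=W[...,2]*1000
    org=(I[...,0]>130)&(I[...,1]<130)&(I[...,2]<100)&(I[...,0]>1.6*I[...,1])&(cx>0)&(cx<65)&(abs(cy)<25)&(z>60)&(z<75)
    blu=(I[...,2]>I[...,0]+20)&(cx>-33)&(cx<48)&(abs(cy)<16)&(z>66)&(z<78)
    return cx[blu].mean().round(2),cx[org].mean().round(2)
for i in range(3):
    t=viewer.camera("top");h,p=m2(world(t),t["img"]);print(h,p,"pad mm",27.33-(p-h))
X,Y=np.meshgrid(np.arange(-25,110,.25),np.arange(-30,30,.25))
P=np.dstack([O[0]+(X*ux[0]+Y*uy[0])/1000,O[1]+(X*ux[1]+Y*uy[1])/1000,np.full(X.shape,.059)])
uv=proj(t,P.reshape(-1,3)).reshape(*X.shape,2).astype(np.float32)
g=lambda I:cv2.remap(I,uv[...,0],uv[...,1],cv2.INTER_CUBIC)
a,b=g(d["t"]),g(t["img"]);save("strip2.png",np.vstack([a,b]))
# colours along the pin
for nm,im in(("free",a),("now",b)):
    r=im[116:124].mean(0).astype(int); o=60 if nm=="free" else 170
    print(nm,[tuple(r[x]) for x in range(o,o+130,6)])
go([.5925,.1358,.153],169)
E
python3 m.py
```

```text
33.52 54.7 pad mm 6.149999999999999
33.42 54.49 pad mm 6.259999999999998
33.53 54.54 pad mm 6.32
free [(np.int64(29), np.int64(57), np.int64(97)), (np.int64(29), np.int64(58), np.int64(96)), (np.int64(30), np.int64(58), np.int64(95)), (np.int64(31), np.int64(58), np.int64(95)), (np.int64(31), np.int64(57), np.int64(95)), (np.int64(29), np.int64(56), np.int64(94)), (np.int64(26), np.int64(55), np.int64(93)), (np.int64(23), np.int64(52), np.int64(92)), (np.int64(31), np.int64(54), np.int64(90)), (np.int64(48), np.int64(63), np.int64(89)), (np.int64(81), np.int64(89), np.int64(102)), (np.int64(111), np.int64(116), np.int64(120)), (np.int64(136), np.int64(140), np.int64(139)), (np.int64(144), np.int64(146), np.int64(144)), (np.int64(144), np.int64(135), np.int64(133)), (np.int64(137), np.int64(106), np.int64(105)), (np.int64(126), np.int64(56), np.int64(58)), (np.int64(123), np.int64(19), np.int64(21)), (np.int64(136), np.int64(26), np.int64(15)), (np.int64(156), np.int64(59), np.int64(28)), (np.int64(179), np.int64(82), np.int64(34)), (np.int64(189), np.int64(94), np.int64(37))]
now [(n
[... 534 characters left out ...]
t64(91)), (np.int64(28), np.int64(56), np.int64(93)), (np.int64(25), np.int64(56), np.int64(95)), (np.int64(22), np.int64(57), np.int64(97)), (np.int64(38), np.int64(56), np.int64(94)), (np.int64(65), np.int64(53), np.int64(85)), (np.int64(99), np.int64(43), np.int64(61)), (np.int64(123), np.int64(31), np.int64(35)), (np.int64(129), np.int64(19), np.int64(19)), (np.int64(125), np.int64(21), np.int64(22)), (np.int64(143), np.int64(45), np.int64(26))]
t 15.5 pos [0.5932 0.1372 0.157 ] rot deg [-1.7999e+02  5.0000e-02  1.6885e+02] w 0.0424 gf 13.251618146896362 F [-6.1 -5.8 12.3]
tool shift units [ 0.005 -0.015  0.04 ] turn units [-0.0001  0.0006 -0.0016] shift after turn [ 0.005 -0.015  0.04 ]
```

View pics/strip2.png

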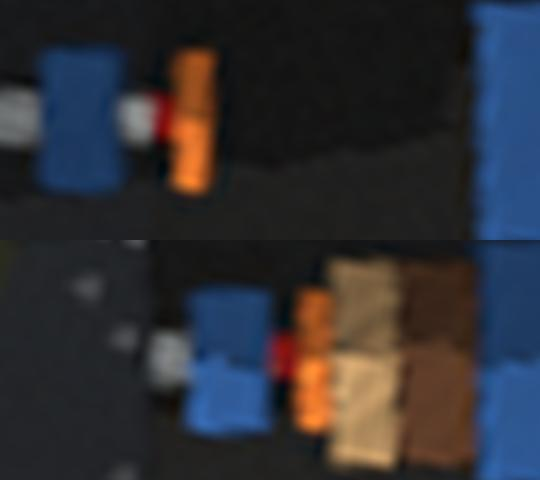

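White has just gone in and only red shows, at about (283,355); the measured pad travel is about 6.3 mm. One tiny nudge, a settle, and a check.

Request:
step_arm(
  plan=[
    {"dx": 0,"dy": 0,"dz": 0,"rx": 0,"ry": 0,"rz": 0,"claw": 0.557},
    {"dx": 0,"dy": 0,"dz": 0,"rx": 0,"ry": 0,"rz": 0,"claw": 0.557},
    {"dx": 0,"dy": 0,"dz": 0,"rx": 0,"ry": 0,"rz": 0,"claw": 0.557},
    {"dx": 0,"dy": 0,"dz": 0,"rx": 0,"ry": 0,"rz": 0,"claw": 0.557},
    {"dx": 0,"dy": 0,"dz": 0,"rx": 0,"ry": 0,"rz": 0,"claw": 0.557},
    {"dx": 0,"dy": 0,"dz": 0,"rx": 0,"ry": 0,"rz": 0,"claw": 0.557},
    {"dx": 0,"dy": 0,"dz": 0,"rx": 0,"ry": 0,"rz": 0,"claw": 0.557},
    {"dx": 0,"dy": 0,"dz": 0,"rx": 0,"ry": 0,"rz": 0,"claw": 0.557},
  ],
)

```text
time_s: 16.3
ee_pos: [0.5933, 0.1372, 0.1571]
eef_rot: [-3.141, 0.001, 2.947]
force: [-5.9, -5.6, 12.5]
grip_width: 0.0418
grip_force: 13.6
```

```bash
python3 m.py | grep -v -e free -e now
```

```text
33.76 54.61 pad mm 6.479999999999997
33.75 54.7 pad mm 6.3799999999999955
33.68 54.7 pad mm 6.309999999999995
t 16.45 pos [0.5933 0.1372 0.1571] rot deg [-1.7999e+02  6.0000e-02  1.6885e+02] w 0.0419 gf 13.613150417804718 F [-5.9 -5.9 13. ]
tool shift units [ 0.005 -0.015  0.041] turn units [-0.0001  0.0006 -0.0016] shift after turn [ 0.005 -0.015  0.041]
```

```bash
python3 -c "
from station import hand_in
print(hand_in())"
```

```text
the job is handed in; nothing more can be done
None
```

The riser stands square on the clamp bed, pinned against the fixed jaw; the pad measured about 6.5 mm into its holder (half-way is 7 mm) with the levers still held squeezed, and the job is handed in at about 16.5 s (verdict not shown).

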